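Hold a long glass cell in the inspection beam

TASK

Pull open the top drawer of the small two-drawer cabinet by its handle and take out the longest of the three glass cells, touching it only on its two long frosted sides and never on the clear windows at its ends. Hold it upright in mid-air in the light path on the optical rail, about midway between the lamp lens and the camera lens, so that the beam runs lengthwise through the cell, in at the middle of one end window and out at the middle of the other; finish while still holding it there, still and clear of everything but the gripper. Do not bump the rail, lamp or camera, leave the other two cells standing in the drawer and do not disturb the dishes and tools lying about.

Things in the scene. Friction and masses are not known exactly. Their poses are not given: they have to be found in the camera images.
- drawer_top (a joint): top drawer of a cream two-drawer bench cabinet (240 deep, 280 wide, 170 high). Value in m: 0 closed, grows as it is pulled straight out along the cabinet's -x, stops at 0.16. Slides with about 2 N of friction, stays where left, does not fall out. The cells inside come clear of the cabinet's top at about 0.08
- drawer_top_handle (a point): middle of the top drawer's horizontal steel bar handle: bar 11 mm thick, 110 mm long along y, centre line 35 mm in front of the drawer front (29 mm free behind the bar), 135 mm above the table and 35 mm below the cabinet's top. Axes as the cabinet: x points into the cabinet (the drawer opens to -x), y along the bar, z up. The lower drawer's like handle is 75 mm below
- long_cell_mid (a point): centre (half-way up) of the longest glass cell: open-topped empty cuvette, 44 mm long (x), 24 mm wide (y), 45 mm high, walls 2 mm, about 36 g. Its two long sides (44 x 45 mm, facing +-y) are frosted; its ends (facing +-x) are clear windows. It stands upright in one of the drawer's three pockets, its x along the cabinet's x, its centre 126.5 mm above the table
- pocket_mid (a point): centre of the floor of the middle one of three alike pockets in a black insert in the top drawer, side by side along y, 66 mm apart; axes as the cabinet. A pocket is 10 mm deep with about 1 mm of play round the long cell, 35 mm of which stands free. Beside a cell 42 mm are free to the next cell, 43 mm to the drawer's side wall. Which cell stands in which pocket varies
- window_a: clear window at the cell's +x end: plate 20 wide, 43 high, 2 mm thick, origin at its centre, 21 mm from the cell's centre line (its centre is 1 mm higher than long_cell_mid). Not to be touched
- window_b: the like window at the cell's -x end, 21 mm from the centre. Not to be touched
- mid_cell_mid (a point): centre of a bystander cell in another pocket, 24 x 24 mm, 45 mm high
- short_cell_mid (a point): centre of a bystander cell in another pocket, 14 mm long (x), 24 mm wide (y), 45 mm high
- cabinet: the fixed cabinet. Origin at the bottom middle of its front face; x points into the cabinet, y along its front, z up. A thin notepad lies on its top
- beam_mid (a point): middle of the light path, 120 mm above the table, half-way between the two lenses. The beam, a pencil 8 mm thick, runs level along this frame's y; z is up
- lamp_lens (a point): centre of the lamp's lens face, 75 mm along +y from beam_mid; the lamp behind it is a finned cylinder of 46 mm diameter, 97 mm long
- camera_lens (a point): centre of the camera's lens face, 75 mm along -y; the camera behind it has a lens barrel of 38 mm diameter and a 44 mm square housing, 96 mm long in all
- rail: the fixed optical rail under the light path, with lamp and camera on posts: aluminium profile 370 long (y), 56 wide, its top 26 mm above the table; riders under lamp and camera reach 44 mm; lamp and camera reach 143 mm, a small iris lever on the lamp 152 mm. Origin on the table under beam_mid, y along the rail towards the lamp
- leaf_dish: bystander: glass dish 120 mm across, 18 high, with leaves; origin at the centre of its underside, behind the rail
- seed_dish: bystander: glass dish 60 mm across, 14 high, with seeds, on the robot's side of the rail
- flower_dish: bystander: glass dish 84 mm across, 15 high, with blossoms, between the robot and the cabinet or rail
- dropper: bystander: brown dropper bottle 34 mm across, 82 high
- tweezers: bystander: steel tweezers 130 mm long, lying flat, 10 high
- loupe: bystander: hand loupe, 50 mm ring with a handle, 123 mm long, 12 high

How it is judged:
By the outcome, as a careful person would: the job done as asked, in the order asked, and still so for the second after the job is handed in, while the arm keeps its last pose, push and grip.
It also fails if it takes over 64 s, if anything falls off the work surface, if the arm or the gripper's body presses on something with over 40 N, if the wrist force passes 120 N, or if a joint passes its speed limit or range.

ROBOT

A 6-joint arm with a two-finger parallel gripper is mounted at the origin on the work surface. World frame = base frame: x ahead of the robot, y to its left, z up, the work surface at z = 0. Lengths are in m, angles in degrees, forces in N, time in s.
With the tool pointing down it reaches from about 0.4 to 0.825 m from the base axis. Payload 7 kg.
Tool frame: the origin (TCP) lies at the centre of the arm's flange, where the gripper is bolted on; the fingertips stand 178 mm ahead of it and the grasp point (between the pads) lies 159 mm ahead of it (ctrl.hold_point_z is the distance from the TCP to the grasp point, in m); z points along the fingers, y is the line along which they close (so a half turn about z gives the same grasp; the last joint's range is limited). The gripper opens to 88 mm and grips with 3 to 60 N. Pads are 19 mm wide; open, the fingers measure 130 mm over their backs; the gripper's body (78 mm by 193 mm) begins 47 mm behind the grasp point.
Start: joints at [87.554, 20.546, 0.682, 0, -70.136, -16.507], TCP at [0.219, 0.638, 0.405] pointing down, gripper open.
Joint ranges: [-176.03, 176.03], [-82.01, 121.73], [-58.28, 71.71], [-173.87, 95.51], [-174.79, -0.11], [-173.66, 173.66]. Speed limits (degrees/s): [136.94, 136.94, 172.46, 180, 180, 180].

INTERFACE

Orientations are given as [roll, pitch, yaw] about the fixed x, y, z axes, in that order (R = Rz(yaw) Ry(pitch) Rx(roll)).
In Python, from plant import ctrl gives the robot as it stands.
- The arm moves only by the shell command python3 -m inch 'ROWS'. ROWS is JSON, one flat list of numbers, 7 for each row, row after row: the closure, from 0 (fully open) to 1 (shut), then the shift along the tool's x, y, z in mm, then the turn, a rotation vector about the tool's x, y, z in degrees. In form: [hand, x, y, z, wx, wy, wz, hand, x, y, z, wx, wy, wz, ...]. A call has 1 to 5 rows; each row is the pose to reach, as a shift and turn from the pose commanded when the call began, along the tool's axes at that moment; what a row does not reach only later rows make up. A row lasts 1/10 s, in which the tool goes at most 50 mm and 8.59 degrees, less where a joint would pass 70% of its speed; a pose out of reach is approached as far as the arm can. A call with a gripper value outside its range is refused whole. The fingers move at their own pace and stop on an object; the grip force is fixed at half the most. Time passes only in rows, so rows that repeat a pose let the fingers close. It gives the time, the measured TCP pose, the force, the opening and the grip force at its end, in the units of the state.
- ctrl.get_obs(): the state, without advancing time (a new reading comes with each control period).
- ctrl.snapshot(name): name is "scene" or "side" or "wrist"; returns a dict with "frame" (480x640x3 uint8, red, green, blue), "K" (3x3 intrinsics, pixels), "R" (3x3) and "t" (3): a world point X has camera coordinates R X + t. Camera axes: x right, y down, z forward; pixel columns grow to the right and rows downward; lengths in m; the calibration is good to about 2 mm. The wrist camera is an equidistant fisheye: a pixel r from the principal point sees the ray r / f radians off the axis. A picture is of the moment at which its call begins. There is no depth.
- ctrl.close_job(): hands the job in; it is judged then, once.
Trained networks look in a picture, given as the dict that the camera call returned (one of the last four; its "shot" number tells which), for a name from the list of things; names that differ only in an ending like _2 or _b are one class to them, and where a whole thing is asked for, a point or a joint stands for the part that bears it (a point fixed in the world has none). Each returns a list of dicts, best first, with "p" (0 to 1); they miss things now and then, are a little off and sometimes report something else, mostly with a low value. They report only what shows in the picture. A call takes as long as a camera call.
- ctrl.recognise(picture, thing): "location" ([x, y, z] in m, in world coordinates, good to about 4 mm: the middle of the surface that is visible of it).
- ctrl.trace(picture, thing): "pixels" (480x640 bool, what is visible of it).
- ctrl.mark_of(picture, thing): "location" ([x, y, z] in m, in world coordinates, good to about 4 mm: a listed point, or the origin of a listed thing).
The state is a dict: "clock": time; "joint_pos": joint angles; "qvel": joint speeds; "tau": joint torques, N m; "tool_pos": TCP position; "orientation": TCP orientation; "force": force on the tool from outside, world axes, zero at the start; "moment": the same for the moment, N m; "opening": finger opening in m; "gripper_force": force on a finger pad.
Only numpy, scipy, OpenCV 4.12 (cv2) and the standard library are available. Lean on these libraries where they do the work, as an engineer would, in place of code of your own. Each camera call takes 0.05 s, during which the arm holds its last target. There are 200 camera calls.

## Working session

There is one attempt and no reset: what is moved stays moved. The work goes in short steps, Python scripts to look and compute and a shell command to move; the robot and the scene stay as the last step left them, time stands still between calls to the robot, and variables do not carry over. Pictures are saved under pics/ and viewed, at most 10 in all, crops included, and the job is handed in when it is done.

```bash
mkdir -p pics; ls; cat > h.py <<'E'
import numpy as np, cv2
from plant import ctrl
from scipy.spatial.transform import Rotation as Ro
np.set_printoptions(precision=4,suppress=True)
def marks(pic,names):
    for n in names:
        try:
            r=ctrl.mark_of(pic,n)
            print(n,[(np.round(d['location'],4).tolist(),round(d['p'],2)) for d in r[:2]])
        except Exception as e: print(n,e)
def tool():
    o=ctrl.get_obs(); R=Ro.from_euler('xyz',o['orientation'],degrees=True).as_matrix()
    return np.array(o['tool_pos']),R,o
E
python3 - <<'E'
from h import *
p,R,o=tool(); print(o); print(R)
a=ctrl.snapshot('scene'); b=ctrl.snapshot('side')
im=np.hstack([a['frame'],b['frame']])
cv2.imwrite('pics/a.png',cv2.resize(im,(800,300),interpolation=cv2.INTER_AREA)[:,:,::-1])
N=['drawer_top_handle','long_cell_mid','cabinet','beam_mid','lamp_lens','camera_lens','rail','leaf_dish','seed_dish','flower_dish','dropper','tweezers','loupe']
for s in (a,b): marks(s,N); print()
E
```

```text
pics
{'clock': 0.0, 'joint_pos': array([ 87.5528,  20.591 ,   0.6335,  -0.0201, -70.134 , -16.5078]), 'qvel': array([ 0.072 ,  0.01  ,  0.0811, -0.0032,  0.0083, -0.0082]), 'tau': array([  0.0009, -58.2722,  29.305 ,   6.9975,   0.007 ,  -0.0001]), 'tool_pos': array([0.2192, 0.6382, 0.4037]), 'orientation': array([179.9069,  -0.0079, -18.9619]), 'force': array([ 0.5802, -0.4395,  0.3604]), 'moment': array([ 0.001 , -0.0444,  0.0363]), 'gripper_force': 0.0, 'opening': 0.08785118997802428}
[[ 0.9457 -0.3249 -0.0004]
 [-0.3249 -0.9457 -0.0016]
 [ 0.0001  0.0016 -1.    ]]
drawer_top_handle [([0.5228, 0.249, 0.1347], 0.76)]
long_cell_mid []
cabinet []
beam_mid [([0.5892, -0.3053, 0.1189], 0.69)]
lamp_lens [([0.6107, -0.2311, 0.1193], 0.62)]
camera_lens [([0.565, -0.3756, 0.1194], 0.93), ([0.6086, -0.2319, 0.118], 0.17)]
rail [([0.5896, -0.3071, 0.0021], 0.96)]
leaf_dish [([0.7168, -0.3092, 0.0004], 0.77)]
seed_dish [([0.4822, -0.295, 0.0005], 0.66)]
flower_dish [([0.3666, 0.1243, 0.0005], 0.8)]
dropper [([0.5834, 0.0073, 0.0036], 0.67)]
tweezers [([0.3953, -0.0045, 0.0014], 0.58)]
loupe [([0.3696, -0.1201, 0.0002], 0.57)]

drawer_top_handle [([0.5209, 0.2539, 0.135], 0.95)]
long_cell_mid []
cabinet [([0.5559, 0.2525, 0.0021], 0.57), ([0.3649, 0.1251, -0.0021], 0.3)]
beam_mid []
lamp_lens [([0.6092, -0.2291, 0.1172], 0.88)]
camera_lens [([0.5718, -0.3749, 0.1206], 0.71)]
rail [([0.5903, -0.3036, -0.0001], 0.73)]
leaf_dish [([0.7147, -0.3119, -0.0013], 0.7)]
seed_dish [([0.4811, -0.2954, 0.0032], 0.81)]
flower_dish [([0.3646, 0.1234, -0.0005], 0.71)]
dropper [([0.5809, 0.0068, -0.0018], 0.88)]
tweezers [([0.4007, -0.0104, 0.0017], 0.81), ([0.57, -0.378, 0.1218], 0.56)]
loupe [([0.3707, -0.1205, 0.0001], 0.92)]
```

View pics/a.png

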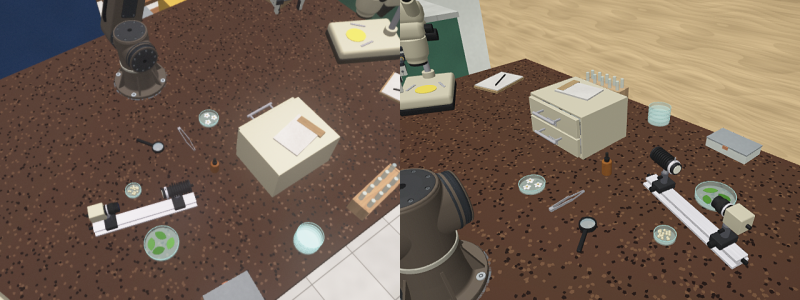

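```bash
python3 - <<'E'
from h import *
a=ctrl.snapshot('scene'); b=ctrl.snapshot('side')
# handle axis: trace bar, back-project to z=0.135 plane
for s in (a,b):
    for n,z in (('drawer_top_handle',0.135),):
        r=ctrl.trace(s,n); print(len(r), r and (r[0]['p'],r[0]['pixels'].sum()))
        if not r: continue
        m=r[0]['pixels']; v,u=np.nonzero(m); print(u.min(),u.max(),v.min(),v.max())
        d=(np.linalg.inv(s['K'])@np.c_[u,v,np.ones(len(u))].T).T@s['R']
        c=-s['R'].T@s['t']; X=c+d*((z-c[2])/d[:,2])[:,None]
        rect=cv2.minAreaRect((X[:,:2]*1000).astype(np.float32)); print(c,rect)
        marks(s,[n,'cabinet'])
E
```

```text
1 (0.84, np.int64(608))
381 468 157 207
[ 1.1575 -0.4117  1.2539] ((534.9508056640625, 264.18853759765625), (263.0369873046875, 40.40022277832031), 89.4800796508789)
drawer_top_handle [([0.5222, 0.2505, 0.1347], 0.94), ([0.5897, -0.3082, 0.1201], 0.22)]
cabinet []
1 (0.91, np.int64(2610))
206 289 154 220
[-0.1127 -0.6402  0.7053] ((559.0174560546875, 245.49478149414062), (354.8168029785156, 98.12516784667969), 89.75617218017578)
drawer_top_handle [([0.5227, 0.2534, 0.1369], 0.97), ([0.7138, -0.312, 0.0017], 0.52)]
cabinet [([0.5559, 0.2569, 0.0036], 0.71), ([0.3638, 0.1237, 0.001], 0.58)]
```

The scene picture (left) shows the cabinet front facing the robot with the handle at about (262,107), and the rail with the lamp at (178,190) and the camera at (100,212). I'm moving above the handle, with the fingers closing along the cabinet's x.

```bash
python3 -m inch '[0.6,41,27,0,0,0,7.1, 0.6,81,54,0,0,0,14.2, 0.6,122,81,0,0,0,21.3, 0.6,162,108,0,0,0,28.4, 0.6,203,135,0,0,0,35.5]'
python3 -m inch '[0.6,49,-2,0,0,0,7.1, 0.6,98,-3,0,0,0,14.2, 0.6,146,-5,0,0,0,21.3, 0.6,195,-6,0,0,0,28.4, 0.6,244,-8,0,0,0,35.5]'
python3 -m inch '[0.6,0,0,0,0,0,0,0.6,0,0,0,0,0,0]'
python3 - <<'E'
from h import *
p,R,o=tool(); print(p,o['orientation'],o['opening'],o['joint_pos'])
w=ctrl.snapshot('wrist'); cv2.imwrite('pics/b.png',w['frame'][:,:,::-1]); print(w['K'],-w['R'].T@w['t'])
marks(w,['drawer_top_handle','cabinet'])
for s in ('scene','side'): marks(ctrl.snapshot(s),['drawer_top_handle','cabinet'])
E
```

```text
clock: 2.3
tool_pos: [0.3681, 0.4431, 0.4049]
orientation: [-180.0, 0.0, -54.7]
force: [1.7, 0.8, -0.1]
opening: 0.0533
gripper_force: 0.0
clock: 2.8
tool_pos: [0.5166, 0.2491, 0.4051]
orientation: [-180.0, 0.0, -90.2]
force: [1.3, 1.1, 1.1]
opening: 0.0354
gripper_force: 0.0
clock: 3.0
tool_pos: [0.5164, 0.2497, 0.4046]
orientation: [180.0, 0.0, -90.1]
force: [-0.9, -0.2, 0.1]
opening: 0.0355
gripper_force: 0.0
[0.5164 0.2497 0.4046] [179.9965   0.0024 -90.0853] 0.035467467339890965 [ 45.3367  11.0555 -12.4192  -0.0045 -66.526  -45.4202]
[[371.6483   0.     313.008 ]
 [  0.     371.6483 232.9722]
 [  0.       0.       1.    ]] [0.5165 0.1814 0.3856]
drawer_top_handle [([0.523, 0.256, 0.1378], 0.95)]
cabinet [([0.5586, 0.254, 0.0001], 0.82)]
drawer_top_handle [([0.5227, 0.2513, 0.1329], 0.92)]
cabinet [([0.3671, 0.1252, 0.0034], 0.59), ([0.5891, -0.3057, 0.0041], 0.23)]
drawer_top_handle [([0.5233, 0.2531, 0.1329], 0.72)]
cabinet [([0.557, 0.2551, 0.0002], 0.86)]
```

View pics/b.png

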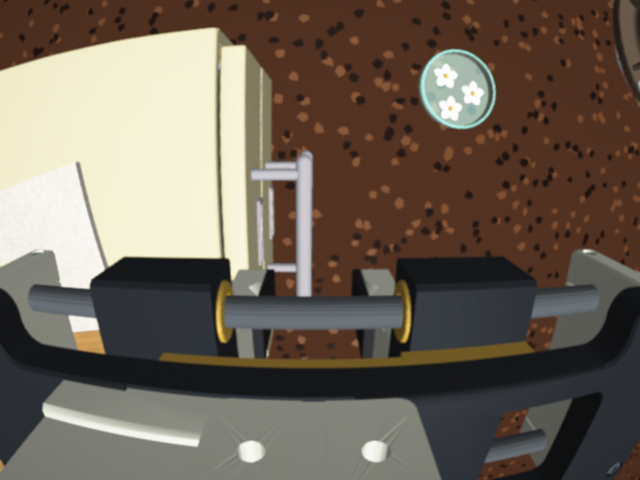

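The wrist picture shows the bar handle running from (306,158) to (304,295), with the drawer front edge at u≈245–268. The fingers are at u≈250 and u≈375. Next I'll put numbers on the bar.

```bash
cat >> h.py <<'E'
def fish(s,uv,z):
    uv=np.atleast_2d(np.array(uv,float)); K=s['K']
    a=(uv-[K[0,2],K[1,2]])/K[0,0]; th=np.linalg.norm(a,axis=1)
    d=np.c_[a/th[:,None]*np.sin(th)[:,None],np.cos(th)]@s['R']
    c=-s['R'].T@s['t']; return c+d*((z-c[2])/d[:,2])[:,None]
E
python3 - <<'E'
from h import *
w=ctrl.snapshot('wrist')
print(fish(w,[(306,160),(305,200),(304.5,240),(304,290)],0.1385))
print('top edges of front',fish(w,[(220,32),(223,120),(224,250)],0.17),fish(w,[(243,50),(247,150),(250,240)],0.17))
E
```

```text
[[0.5204 0.1981 0.1385]
 [0.5211 0.225  0.1385]
 [0.5215 0.253  0.1385]
 [0.5221 0.2906 0.1385]]
top edges of front [[0.5706 0.1177 0.17  ]
 [0.5683 0.1717 0.17  ]
 [0.5708 0.2508 0.17  ]] [[0.5565 0.1301 0.17  ]
 [0.5542 0.1899 0.17  ]
 [0.554  0.2443 0.17  ]]
```

```bash
python3 -m inch '[0.6,-3,3,20,0,0,0, 0.6,-3,3,45,0,0,0, 0.6,-3,3,70,0,0,0, 0.6,-3,3,70,0,0,0]'
python3 -m inch '[0.6,0,0,9,0,0,0, 0.6,0,0,18,0,0,0, 0.6,0,0,27,0,0,0, 0.6,0,0,35,0,0,0, 0.6,0,0,35,0,0,0]'
python3 -m inch '[1,0,0,0,0,0,0, 1,0,0,0,0,0,0, 1,0,0,0,0,0,0, 1,0,0,0,0,0,0, 1,0,0,0,0,0,0]'
python3 - <<'E'
from h import *
w=ctrl.snapshot('wrist'); cv2.imwrite('pics/c.png',w['frame'][:,:,::-1])
E
```

```text
clock: 3.9
tool_pos: [0.5117, 0.2534, 0.3315]
orientation: [179.7, -0.2, -90.0]
force: [0.3, 0.2, -0.0]
opening: 0.035
gripper_force: 0.0
clock: 4.4
tool_pos: [0.5125, 0.2536, 0.2985]
orientation: [179.9, -0.1, -90.0]
force: [0.1, 0.9, -0.2]
opening: 0.0352
gripper_force: 0.0
clock: 4.9
tool_pos: [0.513, 0.254, 0.3001]
orientation: [-180.0, 0.0, -89.9]
force: [2.1, 0.1, -0.1]
opening: 0.0101
gripper_force: 30.0
```

View pics/c.png

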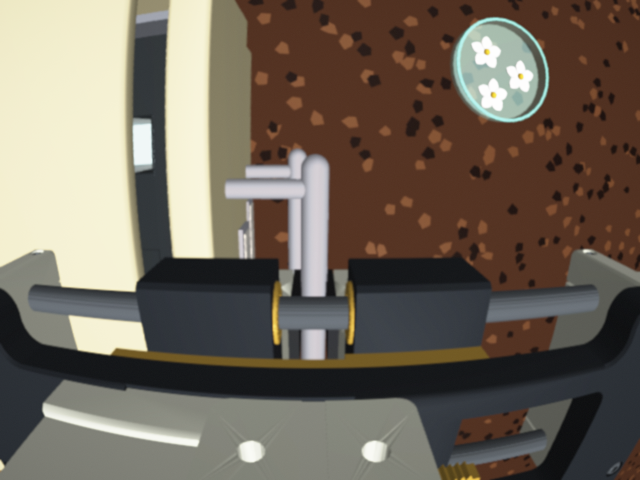

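The bar is gripped: it sits between the pads at (315,300), and the drawer has started to open, with a cell showing at (142,145). Now I'll pull.

```bash
python3 -m inch '[1,0,10,0,0,0,0, 1,0,28,0,0,0,0, 1,-1,46,0,0,0,0, 1,-1,64,0,0,0,0, 1,-1,75,0,0,0,0]'
python3 -m inch '[1,0,18,0,0,0,0, 1,0,34,0,0,0,0, 1,-1,46,0,0,0,0, 1,-1,52,0,0,0,0, 1,-1,52,0,0,0,0]'
python3 -m inch '[0.8,0,0,0,0,0,0, 0.8,0,0,0,0,0,0, 0.8,0,0,0,0,0,0, 0.8,0,0,-10,0,0,0, 0.8,0,0,-25,0,0,0]'
python3 -m inch '[0.8,0,0,-40,0,0,0, 0.8,0,0,-80,0,0,0, 0.8,0,0,-120,0,0,0, 0.8,0,0,-120,0,0,0]'
python3 - <<'E'
from h import *
w=ctrl.snapshot('wrist'); cv2.imwrite('pics/d.png',w['frame'][:,:,::-1])
N=['drawer_top_handle','long_cell_mid','mid_cell_mid','short_cell_mid','pocket_mid']
marks(w,N)
for s in ('scene','side'): print(s);marks(ctrl.snapshot(s),N)
E
```

```text
clock: 5.45
tool_pos: [0.4367, 0.2548, 0.3001]
orientation: [-180.0, 0.0, -89.9]
force: [2.9, -0.0, 1.2]
opening: 0.0101
gripper_force: 30.0
clock: 5.95
tool_pos: [0.3847, 0.2555, 0.3]
orientation: [180.0, -0.0, -89.9]
force: [-2.2, -2.5, 8.1]
opening: 0.0098
gripper_force: 30.0
clock: 6.45
tool_pos: [0.3856, 0.2555, 0.3246]
orientation: [179.9, -0.1, -90.0]
force: [-0.4, 1.2, 0.4]
opening: 0.0175
gripper_force: 0.0
clock: 6.85
tool_pos: [0.3867, 0.2563, 0.4509]
orientation: [-179.6, 0.4, -89.9]
force: [0.1, -0.4, -0.8]
opening: 0.0176
gripper_force: 0.0
drawer_top_handle [([0.3803, 0.2542, 0.1392], 0.62)]
long_cell_mid [([0.4847, 0.1896, 0.1232], 0.95)]
mid_cell_mid [([0.5583, 0.2513, 0.0005], 0.16)]
short_cell_mid [([0.4863, 0.2517, 0.1234], 0.93)]
pocket_mid [([0.4871, 0.2499, 0.1034], 0.89)]
scene
drawer_top_handle [([0.3837, 0.25, 0.1333], 0.86)]
long_cell_mid [([0.4866, 0.187, 0.1261], 0.91)]
mid_cell_mid [([0.4848, 0.3186, 0.129], 0.79), ([0.4833, 0.2519, 0.1249], 0.61)]
short_cell_mid [([0.4876, 0.1879, 0.1265], 0.71), ([0.4839, 0.2515, 0.1255], 0.62)]
pocket_mid []
side
drawer_top_handle [([0.3824, 0.256, 0.1351], 0.79)]
long_cell_mid [([0.4866, 0.1894, 0.1276], 0.58), ([0.6105, -0.2301, 0.1148], 0.19)]
mid_cell_mid [([0.4862, 0.3161, 0.1238], 0.49)]
short_cell_mid [([0.4862, 0.2513, 0.128], 0.5)]
pocket_mid [([0.487, 0.2517, 0.102], 0.91), ([0.487, 0.2506, 0.1289], 0.59)]
```

View pics/d.png

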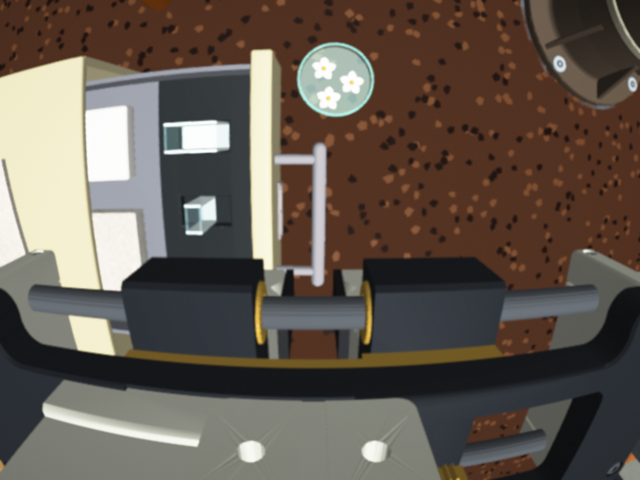

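The wrist picture shows the drawer open with the long cell at (197,137) in the -y pocket and the short cell at (207,213). The middle cell is hidden further down. I'm turning 90° so the fingers close along cabinet y, with the camera ending above the long cell.

```bash
python3 -m inch '[0.49,14,-9,0,0,0,-8.5, 0.49,28,-18,0,0,0,-17, 0.49,42,-27,0,0,0,-25.5, 0.49,56,-36,0,0,0,-34, 0.49,67,-43,0,0,0,-42]'
python3 -m inch '[0.49,0,0,0,0,0,-8.5, 0.49,0,0,0,0,0,-17, 0.49,0,0,0,0,0,-25.5, 0.49,0,0,0,0,0,-34, 0.49,0,0,0,0,0,-42]'
python3 -m inch '[0.49,0,0,0,0,0,-5, 0.49,0,0,0,0,0,-5, 0.49,0,0,0,0,0,-5, 0.49,0,0,0,0,0,-5]'
python3 - <<'E'
from h import *
p,R,o=tool(); print(p,o['orientation'],o['joint_pos'])
w=ctrl.snapshot('wrist'); cv2.imwrite('pics/e.png',w['frame'][:,:,::-1]); print(-w['R'].T@w['t'])
N=['long_cell_mid','mid_cell_mid','short_cell_mid','pocket_mid']
marks(w,N)
E
```

```text
clock: 8.25
tool_pos: [0.4292, 0.1881, 0.4447]
orientation: [-180.0, -0.0, -47.6]
force: [0.8, -0.1, -0.4]
opening: 0.0441
gripper_force: 0.0
clock: 8.75
tool_pos: [0.4288, 0.1888, 0.4447]
orientation: [-180.0, -0.0, -5.6]
force: [-0.5, 0.9, -0.2]
opening: 0.0446
gripper_force: 0.0
clock: 9.15
tool_pos: [0.4288, 0.1888, 0.4447]
orientation: [-180.0, -0.0, -1.1]
force: [-1.0, 0.0, 0.1]
opening: 0.0451
gripper_force: 0.0
[0.4288 0.1888 0.4447] [-179.9973   -0.0028   -1.0753] [ 47.9286  -0.8771 -20.5033   0.0003 -70.3699  40.996 ]
[0.4968 0.1872 0.4257]
long_cell_mid [([0.4859, 0.1901, 0.1241], 0.94)]
mid_cell_mid [([0.4883, 0.3215, 0.1227], 0.95)]
short_cell_mid [([0.4863, 0.2508, 0.1224], 0.68), ([0.3703, -0.1208, 0.0001], 0.68)]
pocket_mid [([0.4877, 0.25, 0.1058], 0.86)]
```

View pics/e.png

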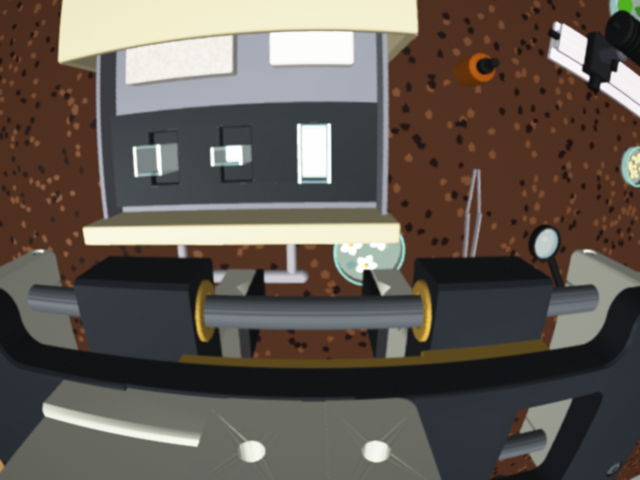

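The picture shows the middle, short and long cells at u≈150, 233 and 314 (v≈155). The long cell's outline spans about u 297–331 and v 122–185. I'll measure its rim.

```bash
python3 - <<'E'
from h import *
w=ctrl.snapshot('wrist'); 
r=ctrl.trace(w,'long_cell_mid'); m=r[0]['pixels'].astype(np.uint8); v,u=np.nonzero(m); print(r[0]['p'],u.min(),u.max(),v.min(),v.max())
c=cv2.findContours(m,0,1)[0]; c=max(c,key=len)[:,0,:].astype(float)
X=fish(w,c,0.149); rect=cv2.minAreaRect((X[:,:2]*1000).astype(np.float32)); print(rect, X.min(0),X.max(0))
cr=cv2.resize(w['frame'][105:205,265:365],(600,600),interpolation=cv2.INTER_CUBIC); cv2.imwrite('pics/f.png',cr[:,:,::-1])
h=ctrl.trace(w,'drawer_top_handle')
print(fish(w,[(84,243),(400,243)],0.135), fish(w,[(102,210),(380,208)],.15))
E
```

```text
0.92 298 330 123 182
((485.7410888671875, 186.8902587890625), (44.31083679199219, 23.48006248474121), 0.4047483503818512) [0.4637 0.175  0.149 ] [0.5079 0.1986 0.149 ]
[[0.415  0.4033 0.135 ]
 [0.4109 0.1166 0.135 ]] [[0.4481 0.3669 0.15  ]
 [0.4435 0.1371 0.15  ]]
```

View pics/f.png

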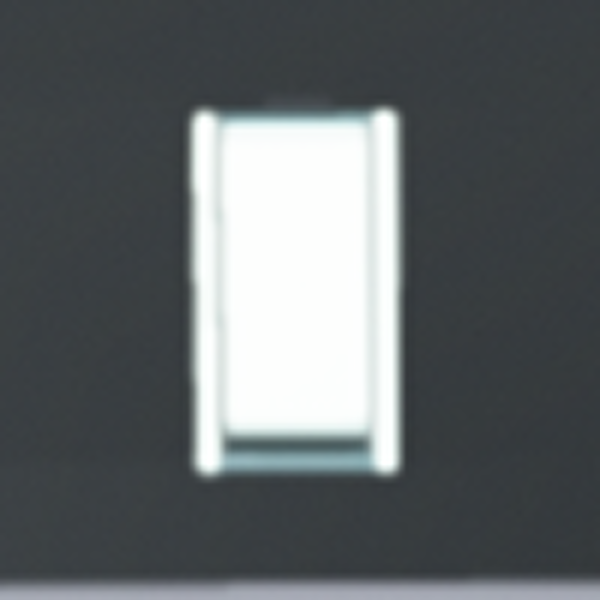

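```bash
python3 -m inch '[0.49,20,0,10,0,0,0, 0.49,57,0,40,0,0,0, 0.49,57,0,75,0,0,0, 0.49,57,0,100,0,0,0, 0.49,57,0,100,0,0,0]'
python3 -m inch '[0.49,0,0,12,0,0,0, 0.49,0,0,24,0,0,0, 0.49,0,0,36,0,0,0, 0.49,0,0,48,0,0,0, 0.49,0,0,48,0,0,0]'
python3 -m inch '[0.7,0,0,0,0,0,0, 0.7,0,0,0,0,0,0, 0.7,0,0,0,0,0,0]'
python3 -m inch '[0.71,0,0,0,0,0,0, 0.72,0,0,0,0,0,0, 0.73,0,0,0,0,0,0, 0.74,0,0,0,0,0,0, 0.75,0,0,0,0,0,0]'
```

```text
clock: 10.05
tool_pos: [0.485, 0.1871, 0.3411]
orientation: [179.8, 0.3, -1.0]
force: [0.3, -0.3, -0.1]
opening: 0.0446
gripper_force: 0.0
clock: 10.55
tool_pos: [0.4852, 0.1876, 0.295]
orientation: [179.9, 0.1, -1.0]
force: [0.2, -0.0, 0.1]
opening: 0.0448
gripper_force: 0.0
clock: 10.85
tool_pos: [0.486, 0.188, 0.2972]
orientation: [-180.0, -0.0, -0.9]
force: [-0.0, -0.6, -0.5]
opening: 0.0281
gripper_force: 0.0
clock: 11.35
tool_pos: [0.4858, 0.1878, 0.2968]
orientation: [180.0, -0.0, -1.0]
force: [-1.4, -1.0, 3.6]
opening: 0.0237
gripper_force: 30.0
```

```bash
python3 -m inch '[1,0,0,0,0,0,0, 1,0,0,-3,0,0,0, 1,0,0,-8,0,0,0, 1,0,0,-15,0,0,0, 1,0,0,-25,0,0,0]'
python3 -m inch '[1,0,0,-20,0,0,0, 1,0,0,-45,0,0,0, 1,0,0,-75,0,0,0, 1,0,0,-100,0,0,0, 1,0,0,-100,0,0,0]'
python3 - <<'E'
from h import *
p,R,o=tool(); print(p,o['orientation'],o['joint_pos'])
N=['beam_mid','lamp_lens','camera_lens','rail','long_cell_mid']
for s in ('scene','side','scene','side'): print(s);marks(ctrl.snapshot(s),N)
E
```

```text
clock: 11.85
tool_pos: [0.4857, 0.1878, 0.3221]
orientation: [180.0, 0.0, -1.0]
force: [0.1, -0.5, 0.5]
opening: 0.0242
gripper_force: 30.0
clock: 12.35
tool_pos: [0.4865, 0.1882, 0.4264]
orientation: [-179.8, -0.4, -0.9]
force: [-0.5, -0.4, -0.8]
opening: 0.0235
gripper_force: 30.0
[0.4865 0.1882 0.4264] [-179.7667   -0.3525   -0.9226] [ 42.7506   5.0427 -16.7272   0.0806 -67.814   46.2974]
scene
beam_mid [([0.5919, -0.3067, 0.123], 0.61)]
lamp_lens [([0.612, -0.2326, 0.1208], 0.71)]
camera_lens [([0.5695, -0.3745, 0.1185], 0.81)]
rail [([0.5909, -0.3067, 0.0037], 0.8), ([0.4882, 0.1896, 0.2549], 0.53)]
long_cell_mid [([0.4882, 0.1881, 0.2511], 0.57)]
side
beam_mid []
lamp_lens [([0.6126, -0.2304, 0.116], 0.84), ([0.5581, 0.2526, 0.003], 0.4)]
camera_lens [([0.5708, -0.3776, 0.1194], 0.61)]
rail [([0.5892, -0.3019, 0.0016], 0.94)]
long_cell_mid [([0.4906, 0.1899, 0.2504], 0.72)]
scene
beam_mid [([0.5904, -0.3083, 0.1196], 0.67), ([0.486, 0.1893, 0.2502], 0.51)]
lamp_lens [([0.6103, -0.2332, 0.119], 0.76), ([0.3829, 0.2519, 0.1316], 0.67)]
camera_lens [([0.5662, -0.3743, 0.1173], 0.84)]
rail [([0.5896, -0.3063, 0.0001], 0.72)]
long_cell_mid [([0.4872, 0.1876, 0.2496], 0.74)]
side
beam_mid []
lamp_lens [([0.6103, -0.2302, 0.1175], 0.57)]
camera_lens [([0.5714, -0.3756, 0.1202], 0.86)]
rail [([0.37, -0.1245, 0.0015], 0.69), ([0.5911, -0.3035, -0.002], 0.67)]
long_cell_mid [([0.4868, 0.1902, 0.2484], 0.75)]
```

```bash
python3 -m inch '[1,4,17,0,0,0,4, 1,12,52,0,0,0,12, 1,21,90,0,0,0,19.5, 1,29,127,0,0,0,27, 1,38,163,0,0,0,35]'
python3 -m inch '[1,25,22,0,0,0,7, 1,50,45,0,0,0,14, 1,75,67,0,0,0,21, 1,100,90,0,0,0,28, 1,125,112,0,0,0,35]'
python3 -m inch '[1,40,5,0,0,0,8, 1,80,10,0,0,0,16, 1,120,14,0,0,0,24, 1,150,18,0,0,0,31, 1,166,20,0,0,0,35]'
python3 -m inch '[1,0,0,0,0,0,0, 1,0,0,0,0,0,0, 1,0,0,0,0,0,0]'
python3 - <<'E'
from h import *
p,R,o=tool(); print(p,o['orientation'],o['joint_pos'],o['opening'])
w=ctrl.snapshot('wrist'); cv2.imwrite('pics/g.png',w['frame'][:,:,::-1])
marks(w,['beam_mid','lamp_lens','camera_lens','rail','long_cell_mid'])
E
```

```text
clock: 14.05
tool_pos: [0.5211, 0.0228, 0.4219]
orientation: [-180.0, -0.0, -36.2]
force: [0.2, 0.7, -0.7]
opening: 0.0237
gripper_force: 30.0
clock: 14.55
tool_pos: [0.5566, -0.1413, 0.4217]
orientation: [-180.0, -0.0, -71.2]
force: [1.0, 1.2, 0.1]
opening: 0.0239
gripper_force: 30.0
clock: 15.05
tool_pos: [0.592, -0.3058, 0.4209]
orientation: [179.9, -0.0, -106.3]
force: [0.5, 0.1, -0.4]
opening: 0.0237
gripper_force: 30.0
clock: 15.35
tool_pos: [0.5917, -0.3026, 0.4217]
orientation: [180.0, 0.0, -105.9]
force: [1.3, -0.4, -0.6]
opening: 0.0238
gripper_force: 30.0
[ 0.5917 -0.3026  0.4217] [ 179.9979    0.0066 -105.859 ] [-10.3129  19.0411   0.7103  -0.0071 -71.6706  -5.5439] 0.023795411136251467
beam_mid []
lamp_lens []
camera_lens [([0.5697, -0.3742, 0.1231], 0.91), ([0.5913, -0.3012, 0.2485], 0.37)]
rail [([0.5902, -0.3045, 0.0032], 0.82), ([0.3683, -0.12, 0.001], 0.44)]
long_cell_mid [([0.5859, -0.2998, 0.2522], 0.84)]
```

View pics/g.png

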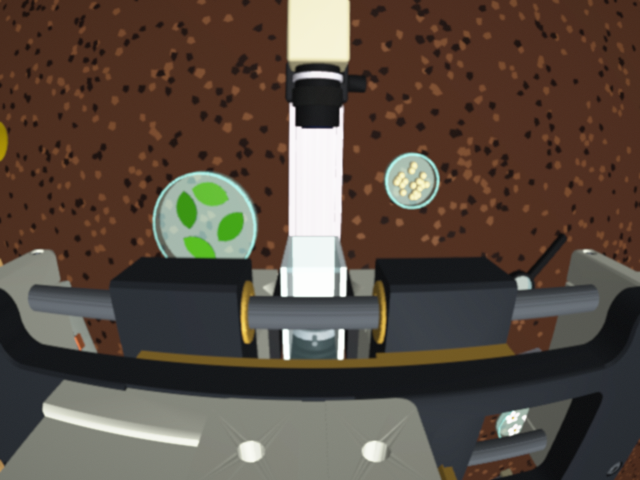

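The picture shows the held cell at (314,270) over the rail (edges u≈289–343), with the optical camera's lens front at about (318,125). I'll compute the beam line from the rail edges and the barrel.

```bash
python3 - <<'E'
from h import *
w=ctrl.snapshot('wrist'); f=w['frame'].astype(int)
p,R,o=tool()
g=f.sum(2)
L=[];Rr=[]
for v in range(140,231,10):
    row=g[v]; 
    l=[u for u in range(275,305) if row[u]>480][0]; r=[u for u in range(360,325,-1) if row[u]>480][0]
    L.append((l,v));Rr.append((r+1,v))
l=fish(w,L,.026);r=fish(w,Rr,.026); mid=(l+r)/2
print('width',np.linalg.norm((r-l)[:,:2],axis=1).round(4))
k=np.polyfit(mid[:,1],mid[:,0],1); print('rail yaw',90-np.degrees(np.arctan(k[0])),'x at y=-.304',np.polyval(k,-.304))
for v in (90,105,115,120): print(v,''.join('%4d'%(x) for x in g[v,284:352:2]))
print('tool frame rail mid mm',((mid-p)@R*1000)[[0,-1]])
m=ctrl.trace(w,'camera_lens')[0]['pixels']; vv,uu=np.nonzero(m); print(uu.min(),uu.max(),vv.min(),vv.max())
for v in range(84,132,6):
    q=np.nonzero(m[v])[0]
    if len(q): print(v,q.min(),q.max(), ((fish(w,[(q.min(),v),(q.max()+1,v)],.12)-p)@R*1000).round(1).tolist())
E
```

```text
width [0.0543 0.0545 0.0546 0.0548 0.055  0.0543 0.0545 0.0549 0.0552 0.0545]
rail yaw 73.54635282714645 x at y=-.304 0.5893397986819551
90  152  98 126 136  97  49  57  64  70  77  81  88  89  92  91  93  90  93  95  95  96  95  93  96  92  92  90  88  81  98 138 121  78  62
105  166 163 208 641 548 127  53  59  62  68  68  74  76  83  83  86  82  82  85  90  84  85  84  79  78  81  81  77  83 264 196 164 166 166
115  166 172 260 692 748 685 143  43  54  61  67  71  76  82  88  91  90  96  96  93  91  89  82  81  78  69  67 131 696 714 317 162 165 165
120  163 188 260 698 749 672 138  43  55  59  63  71  80  84  89  93  91  90  90  90  87  84  80  80  73  73  62 130 695 699 274 165 165 165
tool frame rail mid mm [[ 66.1194   2.6513 395.9129]
 [-27.3022   1.6827 395.9176]]
285 366 0 236
84 285 365 [[109.6, -21.3, 301.9], [110.2, 39.6, 301.9]]
90 286 365 [[105.0, -20.6, 301.9], [105.5, 39.6, 301.9]]
96 286 348 [[100.3, -20.6, 301.9], [100.4, 26.7, 301.9]]
102 289 344 [[95.7, -18.3, 301.9], [95.7, 23.7, 301.9]]
108 290 342 [[91.0, -17.6, 301.9], [91.1, 22.2, 301.9]]
114 290 342 [[86.4, -17.6, 301.9], [86.5, 22.2, 301.9]]
120 290 343 [[81.8, -17.6, 301.9], [81.9, 23.0, 301.9]]
126 290 342 [[77.3, -17.6, 301.9], [77.3, 22.2, 301.9]]
```

```bash
python3 -m inch '[1,0,2,15,0,0,0.5, 1,0,2,40,0,0,0.5, 1,0,2,65,0,0,0.5, 1,0,2,85,0,0,0.5, 1,0,2,92,0,0,0.5]'
python3 -m inch '[1,0,0,10,0,0,0, 1,0,0,22,0,0,0, 1,0,0,33,0,0,0, 1,0,0,40,0,0,0, 1,0,0,40,0,0,0]'
python3 -m inch '[1,0,0,0,0,0,0, 1,0,0,0,0,0,0, 1,0,0,0,0,0,0]'
python3 - <<'E'
from h import *
p,R,o=tool(); print(p,o['orientation'],o['opening'],o['force'])
a=ctrl.snapshot('scene');b=ctrl.snapshot('side')
for s in (a,b): marks(s,['beam_mid','long_cell_mid','lamp_lens','camera_lens','mid_cell_mid','short_cell_mid'])
ims=[]
for s in (a,b):
    x=s['K']@(s['R']@np.array([.59,-.302,.13])+s['t']); u,v=(x[:2]/x[2]).astype(int); print(u,v)
    u=min(max(u,100),540);v=min(max(v,100),380); ims.append(cv2.resize(s['frame'][v-75:v+75,u-75:u+75],(400,400),interpolation=cv2.INTER_CUBIC))
cv2.imwrite('pics/h.png',np.hstack(ims)[:,:,::-1])
E
```

```text
clock: 16.25
tool_pos: [0.5893, -0.3024, 0.3273]
orientation: [179.8, 0.0, -106.5]
force: [0.2, 0.5, -0.6]
opening: 0.0238
gripper_force: 30.0
clock: 16.75
tool_pos: [0.5895, -0.3026, 0.2884]
orientation: [179.9, 0.0, -106.5]
force: [-0.5, 0.1, -0.6]
opening: 0.0236
gripper_force: 30.0
clock: 17.05
tool_pos: [0.59, -0.3027, 0.2903]
orientation: [-179.9, 0.0, -106.5]
force: [0.6, 0.5, 0.4]
opening: 0.0237
gripper_force: 30.0
[ 0.59   -0.3027  0.2903] [-179.9411    0.001  -106.4508] 0.023682098691492137 [0.5612 0.4587 0.3729]
beam_mid []
long_cell_mid [([0.714, -0.3142, -0.0012], 0.65)]
lamp_lens [([0.6129, -0.2346, 0.1178], 0.77), ([0.5903, -0.3087, 0.0009], 0.48)]
camera_lens [([0.5673, -0.3739, 0.1185], 0.73)]
mid_cell_mid [([0.4826, 0.3201, 0.1293], 0.53)]
short_cell_mid [([0.487, 0.2536, 0.1267], 0.51)]
beam_mid []
long_cell_mid [([0.5904, -0.3013, 0.1208], 0.74)]
lamp_lens [([0.5573, 0.2534, -0.0021], 0.46)]
camera_lens [([0.571, -0.3764, 0.1214], 0.9)]
mid_cell_mid []
short_cell_mid [([0.485, 0.2503, 0.1275], 0.71), ([0.488, 0.2564, 0.1047], 0.38)]
225 318
471 288
```

View pics/h.png

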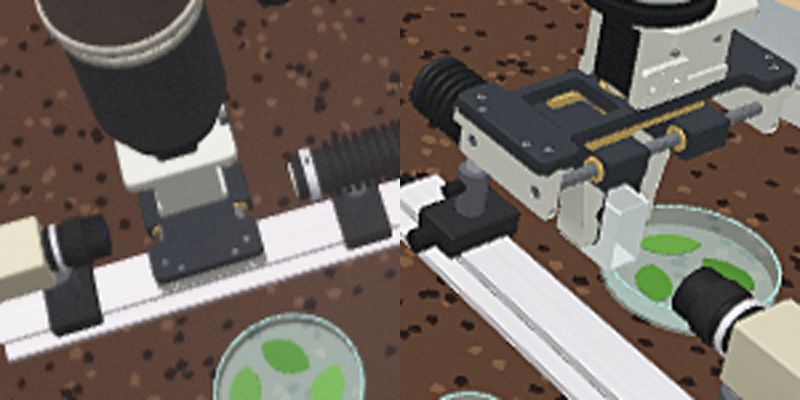

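The pictures show the cell held upright between the lamp and camera lenses, clear of the rail (right crop, cell at about (622,225)). I'm letting it settle and handing it in.

```bash
python3 -m inch '[1,0,0,0,0,0,0, 1,0,0,0,0,0,0, 1,0,0,0,0,0,0, 1,0,0,0,0,0,0, 1,0,0,0,0,0,0]'
python3 -c "
from plant import ctrl
print(ctrl.close_job())"
```

```text
clock: 18.25
tool_pos: [0.5899, -0.3027, 0.2897]
orientation: [-180.0, -0.0, -106.5]
force: [-0.0, -0.3, -0.1]
opening: 0.0238
gripper_force: 30.0
the job is handed in; nothing more can be done
None
```

I handed the job in at 18.25 s with the longest cell gripped on its frosted sides, upright and still in the beam about midway between the two lenses; the hand-in call gave no verdict.

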